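# Arm the inspection camera and show it the tuner board

### The job

Take the stylus out of its stand, press the recessed pusher in the camera's control box fully down with the stylus tip to arm the camera, and put the stylus back upright in its stand. Then pull the framed board with the tuner can (the plain metal box with two stubs) up out of the receiver chassis and hold it in the air in front of the inspection camera: upright, its component side squarely facing the lens, centred on the lens and about 11 cm in front of it. Finish while still holding it there, still and touching nothing else, with the other board and everything else left where it was.

Things in the scene. Friction and masses are not known exactly. Their poses are not given: they have to be found in the camera images.
- board: Board to present: green, in a rigid aluminium frame 100 (own y) x 90 high (own z) x 8 mm thick (own x), about 120 g. Origin: middle of its lower edge. Component side faces own -x: in its lower half (14 to 48 mm up) a metal tuner can 60 mm wide, 11 mm proud of the frame, with two stubs 10 mm long. Back flat. Grip the frame's bare top bar (14 mm high) across the 8 mm.
- board_mid (a point): Centre of that board, 45 mm above its lower edge; axes as the board's.
- power_board: The other board, in the same kind of frame, with a finned heatsink in place of the tuner can. It stays in the chassis.
- chassis: Opened receiver chassis, fixed: steel pan 190 (own x) x 140 mm, walls 18 mm, floor 6 mm thick. Boards stand on the floor in two slots at own x = -48 and +48 mm (either board in either), component sides to own -x, side edges in plastic guides rising 41 mm above the counter, 1.3 mm play. Origin: centre of its underside. Lift a board straight up 40 mm to free it.
- stylus: Stylus 117 mm long, 45 g, standing tip down. Origin at the tip, own z up along it: tip 5 mm across, steel shaft 8 mm up to 44 mm, flat collar 19 mm across from 44 to 50 mm, round grey grip 13 mm across from 50 to 117 mm. In the stand the collar rests on the stand's top and the tip is 6 mm above the counter.
- stand: Wooden stylus stand fixed to the counter, a block 60 x 60 x 50 mm with one upright round hole 12 mm across and 48 mm deep in the middle of its top. Origin at the centre of its underside.
- controlbox: The camera's control box fixed to the counter, a grey box 110 (own x) x 90 (own y) x 42 mm high with a black strip on top at its +x end. Origin at the centre of its underside. Only the stylus may push its pusher.
- pusher_hole (a point): Centre of the mouth of the pusher's round hole, 12 mm across, in the top face of the control box (42 mm above the counter), 15 mm to own -x from the box's centre. The white round pusher, 9 mm across, lies 6 mm below the mouth and moves straight down.
- pusher (a joint): Travel of the spring pusher, m: 0 at rest, 0.004 fully down (about 3.6 N); it springs back.
- camera: Inspection camera on a column, steel foot 120 x 110 mm fixed to the counter; looks level along own +x. Origin: centre of the foot's underside; column 30 mm behind it, top 254 mm above the counter. White head 50 mm wide, 46 mm high with a dark round lens barrel, clamped with the lens 150 to 200 mm above the counter. The board must not touch it.
- lens (a point): Centre of the front glass of the lens, 87 mm ahead of the camera's origin; own +x is the direction in which it looks (level), z up. The place to present the board is on this axis, 110 mm ahead.
- multimeter: Blue multimeter 165 x 82 x 42 mm lying on the counter; leave alone.
- splitter: Chrome coaxial splitter 78 x 34 x 18 mm; leave alone.
- brick: Black power brick 105 x 50 x 31 mm; leave alone.
- lnb: White dish receiver head, 56 mm across and 95 mm high, standing upright; leave alone.
- screwtray: Grey divided tray 120 x 80 x 25 mm; leave alone.
There are look-alikes about, which are no part of the job. Leave any turquoise or yellow look-alike of the controlbox alone.

How it is judged (in metres and radians):
On the way, in this order (a step that is already met when the one before it is completed fails the run):
1. the pusher is fully down under the stylus (value of joint pusher above 0.003 m and contact force between stylus and controlbox above 0.8 N), for 0.1 s.
2. the stylus is back in its stand and let go (z of stylus in the frame of stand below 0.013 m and horizontal distance between stylus and stand below 0.008 m and angle between stylus's own z axis and vertical below 0.15 rad and contact force between the fingers and stylus below 0.1 N and value of joint pusher below 0.001 m), for 0.2 s.
3. the tuner board is out of the chassis, in the fingers (z of board in the frame of chassis above 0.05 m and contact force between the fingers and board above 0.5 N), for 0.2 s.
At the end, for the whole second after the job is handed in: Fingers hold the tuner board still in the air: centre within 16 mm of the lens axis across and in height, 85 to 140 mm ahead of the lens, component side to it, square and upright within 0.2 rad. Stylus home in its stand (8 mm, 0.15 rad). Other board in its slot (20 mm). Board touches nothing else (x of board_mid in the frame of lens between 0.085 and 0.14 m and y of board_mid in the frame of lens between -0.016 and 0.016 m and z of board_mid in the frame of lens between -0.016 and 0.016 m and angle between the x axis of board_mid and the x axis of lens, either way round below 0.2 rad and x of lens in the frame of board_mid below 0 m and angle between each of board, power_board's own z axis and vertical below 0.2 rad and contact force between the fingers and board above 0.5 N and linear speed of board below 0.02 m/s and angular speed of board below 0.15 rad/s and contact force between board and chassis below 0.1 N and contact force between board and camera below 0.1 N and contact force between board and controlbox below 0.1 N and contact force between board and stand below 0.1 N and z of stylus in the frame of stand below 0.013 m and horizontal distance between stylus and stand below 0.008 m and angle between stylus's own z axis and vertical below 0.15 rad and distance of power_board from where it was at the start of the episode below 0.02 m); the arm keeps its last pose, push and grip.
It fails at once if the gripper itself pushes the pusher (contact force between the fingers and controlbox above 0.5 N and value of joint pusher above 0.0015 m).
It fails at once if the board knocks against the camera (contact force between board and camera above 1 N).
It fails at once if the other board is disturbed (distance of power_board from where it was at the start of the episode above 0.03 m).
It fails at once if a bystander is moved more than 30 mm (distance of any of multimeter, splitter, brick, lnb, screwtray from where it was at the start of the episode above 0.03 m).
It also fails if it takes over 61 s, if anything falls off the work surface, if the arm or the gripper's body presses on something with over 40 N, if the wrist force passes 120 N, or if a joint passes its speed limit or range.

### The arm

A 6-joint arm with a two-finger parallel gripper is mounted at the origin on the work surface. World frame = base frame: x ahead of the robot, y to its left, z up, the work surface at z = 0. Lengths are in m, angles in degrees, forces in N, time in s.
With the tool pointing down it reaches from about 0.375 to 0.9 m from the base axis. Payload 3.1 kg.
Tool frame: the origin (TCP) lies midway between the tips of the shut fingers; the grasp point (between the pads) lies bot.hold_point_z behind it (bot.hold_point_z is the distance from the TCP to the grasp point, in m); z points along the fingers, y is the direction in which the jaws open and shut (so a half turn about z gives the same grasp; the last joint's range is limited). The gripper opens to 87 mm and grips with 3 to 60 N. Pads are 19 mm wide; open, the fingers measure 117 mm over their backs; the gripper's body (75 mm by 190 mm) begins 51 mm behind the grasp point.
Start: joints at [66.606, 30.224, 82.088, -0, 67.689, -10.227], TCP at [0.142, 0.609, 0.223] pointing down, gripper open.
Joint ranges: [-176.69, 176.69], [-43.24, 126.21], [12.49, 139.97], [-82, 262], [0, 151.66], [-163.58, 163.58]. Speed limits (degrees/s): [159.86, 159.86, 180, 180, 180, 180].

### API

Orientations are given as a 3x3 rotation matrix whose columns are the frame's x, y, z axes.
In Python, from rig import bot, vision, hand_in gives the robot as it stands. The module is installed in compiled form; this text tells all that it offers.
- The arm moves only by the shell command python3 -m handwheel 'ROWS'. ROWS is JSON, a list of rows, each an object of numbers: "hand": the gripper's target within -1 to 1 (fully open at 1, half-way at 0, shut at -1); "dx", "dy", "dz": the shift along the world's x, y, z in cm; "wx", "wy", "wz": the turn, a rotation vector about the world's x, y, z in rad. In form: [{"hand": .., "dx": .., "dy": .., "dz": .., "wx": .., "wy": .., "wz": ..}, ...]. A call has 1 to 10 rows; each row shifts and turns the commanded pose from where the row before left it; what a row does not reach is not made up. A row lasts 1/10 s, in which the tool goes at most 50 mm and 8.59 degrees, less where a joint would pass 70% of its speed; a pose out of reach is approached as far as the arm can. A call with a gripper value outside its range is refused whole. The fingers move at their own pace and stop on an object; the grip force is fixed at half the most. Time passes only in rows, so rows that do not move let the fingers close. It gives the time, the measured TCP pose, the force and the opening at its end, in the units of the state.
- bot.read_state(): the state, without advancing time (a new reading comes with each control period).
- vision.capture(name): name is "scene" or "top"; returns (picture, depth): 384x512x3 uint8, red, green, blue; 384x512 float32, m along the optical axis (not along the pixel's ray), 0 where there is no reading.
- vision.get_calibration(name): a dict with "fx", "fy", "cx", "cy" (pixels), "rvec" (rotation vector, rad) and "tvec" (3), from world to camera coordinates, as OpenCV has them. Camera axes: x right, y down, z forward; pixel columns grow to the right and rows downward; lengths in m; the calibration is good to about 2 mm. A picture is of the moment at which its call begins. get_calibration takes no time and is no camera call.
- hand_in(): hands the job in, once; it reports no verdict.
The state is a dict: "time_s": time; "joint_positions": joint angles; "qvel": joint speeds; "tau": joint torques, N m; "position": TCP position; "tcp_rot": TCP orientation; "force": force on the tool from outside, world axes, zero at the start; "moment": the same for the moment, N m; "opening": opening from 0.0 (shut) to 1.0 (fully open).
Only numpy, scipy, OpenCV 4.12 (cv2) and the standard library are available. Lean on these libraries where they do the work, as an engineer would, in place of code of your own. Each camera call takes 0.05 s, during which the arm holds its last target.

## Working session

There is one attempt and no reset: what is moved stays moved. The work goes in short steps, Python scripts to look and compute and a shell command to move; the robot and the scene stay as the last step left them, time stands still between calls to the robot, and variables do not carry over. Pictures are saved under pics/ and viewed, and the job is handed in when it is done.

```bash
mkdir -p pics; cat > h.py <<'E'
import numpy as np,cv2
from rig import bot,vision
def cal(n):
    c=vision.get_calibration(n);R,_=cv2.Rodrigues(np.array(c['rvec'],float));return c,R,np.array(c['tvec'],float).ravel()
def cloud(n,d):
    c,R,t=cal(n);v,u=np.mgrid[:384,:512]
    P=np.stack([(u-c['cx'])/c['fx']*d,(v-c['cy'])/c['fy']*d,d],-1)
    return (P-t)@R
def ray(n,u,v,z):
    c,R,t=cal(n);o=-R.T@t;q=R.T@np.array([(u-c['cx'])/c['fx'],(v-c['cy'])/c['fy'],1.])
    return o+q*(z-o[2])/q[2]
def grab(tag):
    for n in('scene','top'):
        p,d=vision.capture(n);cv2.imwrite(f'pics/{n}_{tag}.png',p[:,:,::-1]);np.savez(f'{n}_{tag}.npz',p=p,d=d)
E
python3 - <<'E'
from h import *
grab('0');print(bot.read_state(),bot.hold_point_z)
for n in('scene','top'):
    c,R,t=cal(n);print(n,c,-R.T@t)
E
```

```text
{'time_s': 0.1, 'joint_positions': array([ 6.66064455e+01,  3.02757725e+01,  8.21489189e+01,  1.45169690e-03,
        6.76880395e+01, -1.02279022e+01]), 'qvel': array([-0.01572597, -0.05489121, -0.2172876 , -0.04416066,  0.03438522,
       -0.05132229]), 'tau': array([-1.64284347e-04, -4.40986061e+01, -1.77150285e+01,  6.35151076e-02,
        5.33924892e-02, -5.15029546e-05]), 'position': array([0.14206244, 0.60797186, 0.2216473 ]), 'tcp_rot': array([[-9.73713274e-01,  2.27775802e-01, -8.02707883e-04],
       [ 2.27776912e-01,  9.73711688e-01, -1.79648513e-03],
       [ 3.72410208e-04, -1.93209974e-03, -9.99998064e-01]]), 'force': array([ 0.27808518,  1.15689393, -0.43608053]), 'moment': array([ 0.02231461,  0.01679911, -0.00867207]), 'opening': 0.9998731673397303} 0.0187
scene {'fx': 430.30771482177045, 'fy': 430.30771482177045, 'cx': 258.30049437189984, 'cy': 189.0845066256403, 'rvec': array([ 1.77622358,  1.70436095, -0.73605448]), 'tvec': array([ 0.04924525, -0.27037115,  1.64525177])} [ 1.37509733 -0.09793863  0.93909233]
top {'fx': 472.4656436488252, 'fy': 472.4656436488252, 'cx': 245.14628133297245, 'cy': 187.35591657166958, 'rvec': array([ 2.20611923, -2.17511743,  0.06423062]), 'tvec': array([-0.0633268 ,  0.52361288,  1.28935281])} [ 0.44672444 -0.05774967  1.31822367]
```

View pics/scene_0.png

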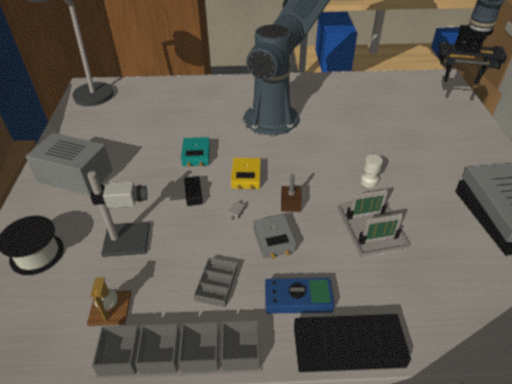

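View pics/top_0.png

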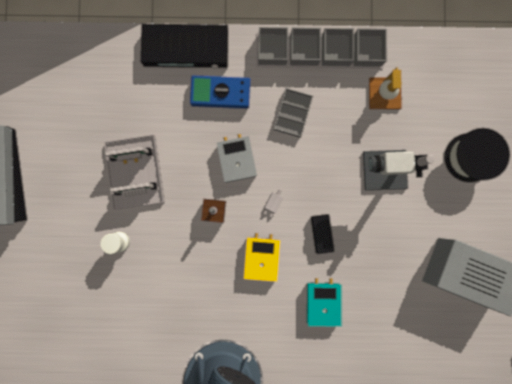

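```bash
python3 - <<'E'
from h import *
a=cv2.imread('pics/top_0.png');b=cv2.imread('pics/scene_0.png')
def z(im,x,y,w,h,s): return cv2.resize(im[y:y+h,x:x+w],None,fx=s,fy=s,interpolation=cv2.INTER_CUBIC)
A=np.hstack([z(a,350,130,100,75,4),z(b,75,160,100,75,4)]);B=np.hstack([z(a,90,125,100,75,4),z(b,325,150,100,75,4)])
cv2.imwrite('pics/z0.png',np.vstack([A,B]))
A=np.hstack([z(a,190,120,100,100,4),z(b,220,160,100,100,4)]);cv2.imwrite('pics/z1.png',A)
d=np.load('top_0.npz')['d'];P=cloud('top',d)
for (u,v) in[(376,160),(385,160),(400,162),(412,162),(420,163),(424,172),(420,155),(370,180),(400,185),(130,154),(135,188),(213,210),(237,162)]: print(u,v,P[v,u].round(3))
E
```

```text
376 160 [ 0.584 -0.369  0.192]
385 160 [ 0.583 -0.388  0.2  ]
400 162 [ 0.579 -0.423  0.203]
412 162 [ 0.579 -0.452  0.201]
420 163 [ 0.576 -0.467  0.21 ]
424 172 [ 0.575 -0.555  0.001]
420 155 [ 0.597 -0.473  0.194]
370 180 [ 0.55  -0.402  0.01 ]
400 185 [ 0.537 -0.484  0.015]
130 154 [0.608 0.256 0.051]
135 188 [0.514 0.232 0.086]
213 210 [0.46  0.024 0.122]
237 162 [ 0.592 -0.033  0.04 ]
```

View pics/z0.png

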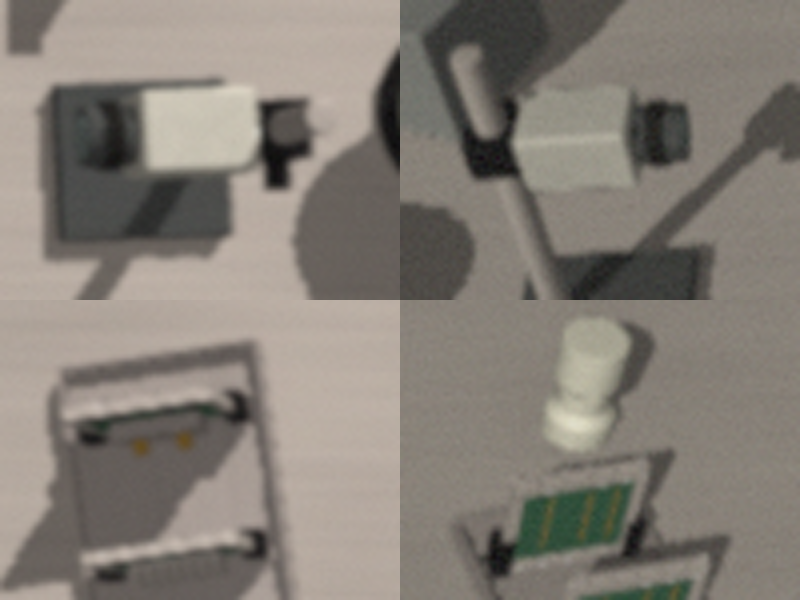

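View pics/z1.png

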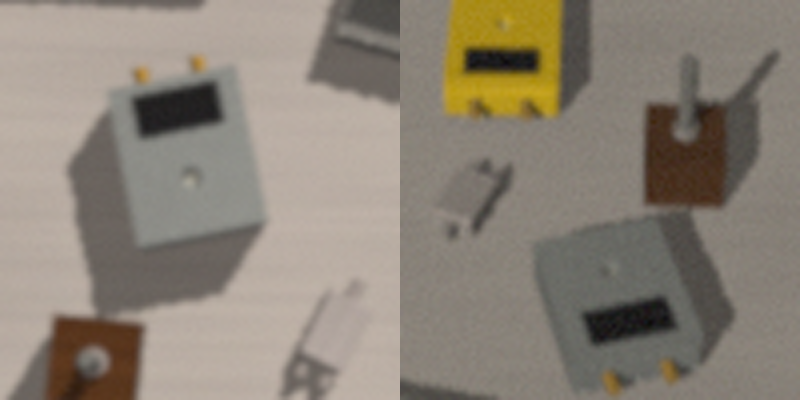

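```bash
cat > m.py <<'E'
from h import *
for n in('top','scene'):
    D=np.load(f'{n}_0.npz');p=D['p'];P=cloud(n,D['d']);x,y,z=P[...,0],P[...,1],P[...,2]
    print(n)
    # stylus
    m=(abs(x-.46)<.03)&(abs(y-.024)<.03)&(z>.112)&(z<.14);print('stylus top',P[m].mean(0),m.sum(), np.argwhere(m).mean(0)[::-1])
    m=(abs(x-.46)<.05)&(abs(y-.024)<.05)&(z>.06)&(z<.112);print('stylus grip',P[m].mean(0),m.sum())
    m=(abs(x-.46)<.05)&(abs(y-.024)<.05)&(z>.043)&(z<.056)
    uv=np.argwhere(m)[:,::-1].astype(np.float32);r=cv2.minAreaRect(np.array([ray(n,u,v,.05)[:2]*1000 for u,v in uv],np.float32));print('stand',r)
    # box top
    m=(abs(x-.592)<.09)&(abs(y+.033)<.09)&(z>.034)&(z<.05);m=cv2.morphologyEx(m.astype(np.uint8),cv2.MORPH_OPEN,np.ones((5,5)))>0
    uv=np.argwhere(m)[:,::-1];q=np.array([ray(n,u,v,.042)[:2]*1000 for u,v in uv],np.float32);r=cv2.minAreaRect(q);print('box',r,P[m].mean(0))
    # boards
    m=(abs(x-.565)<.12)&(abs(y-.24)<.12)&(z>.085)&(z<.115)
    for lo,hi in((.45,.56),(.56,.68)):
        k=m&(x>lo)&(x<hi);print('board',P[k].mean(0),k.sum(),cv2.fitLine(P[k][:,:2].astype(np.float32),cv2.DIST_L2,0,.001,.001).ravel(), P[k][:,2].max(), cv2.minAreaRect((P[k][:,:2]*1000).astype(np.float32)))
E
python3 m.py; python3 - <<'E'
from h import *
# hole close ups
for n,(u,v) in(('top',(237,163)),('scene',(272,227))):
    im=cv2.imread(f'pics/{n}_0.png');c=im[v-16:v+16,u-16:u+16];cv2.imwrite(f'pics/hole_{n}.png',cv2.resize(c,(384,384),interpolation=cv2.INTER_NEAREST))
a=cv2.imread('pics/hole_top.png');b=cv2.imread('pics/hole_scene.png');cv2.imwrite('pics/hole.png',np.hstack([a,b]))
E
```

```text
top
stylus top [0.45941345 0.02868215 0.12188032] 22 [211.31818182 210.04545455]
stylus grip [0.45953001 0.02367658 0.08827255] 6
stand ((459.5700988769531, 28.683856964111328), (60.179161071777344, 59.85783386230469), 84.77264404296875)
box ((600.5048828125, -32.06117248535156), (110.87903594970703, 89.53191375732422), 12.2376127243042) [ 0.60077571 -0.03197673  0.04257071]
board [0.51616105 0.24344848 0.09590608] 135 [ 0.16632336 -0.9860713   0.516161    0.24344848] 0.10217769071650268 ((516.368408203125, 244.093994140625), (8.36158561706543, 99.27621459960938), 9.53054141998291)
board [0.61034804 0.26013365 0.09528472] 143 [ 0.16839948 -0.98571885  0.61034805  0.26013365] 0.10267626880213705 ((611.081787109375, 260.2854919433594), (8.842414855957031, 100.15371704101562), 9.581045150756836)
scene
stylus top [0.46431413 0.03024559 0.11771371] 20 [292.25 176.25]
stylus grip [0.46647643 0.02962419 0.08693129] 56
stand ((467.181884765625, 30.091358184814453), (60.126590728759766, 68.3073959350586), 85.57796478271484)Traceback (most recent call last):
  File "m.py", line 12, in <module>
    uv=np.argwhere(m)[:,::-1];q=np.array([ray(n,u,v,.042)[:2]*1000 for u,v in uv],np.float32);r=cv2.minAreaRect(q);print('box',r,P[m].mean(0))
                                          ~~~^^^^^^^^^^^^
  File "h.py", line 10, in ray
    c,R,t=cal(n);o=-R.T@t;q=R.T@np.array([(u-c['cx'])/c['fx'],(v-c['cy'])/c['fy'],1.])
          ~~~^^^
  File "h.py", line 4, in cal
    c=vision.get_calibration(n);R,_=cv2.Rodrigues(np.array(c['rvec'],float));return c,R,np.array(c['tvec'],float).ravel()
ValueError: time passes only in moves, steps and waits
```

View pics/hole.png

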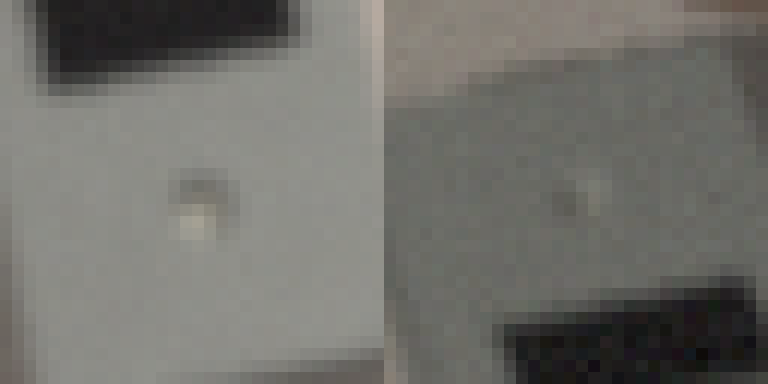

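```bash
sed -i 's/^def cal(n):/import functools\n@functools.cache\ndef cal(n):/' h.py; python3 m.py | sed -n '/scene/,$p'; python3 - <<'E'
from h import *
print('hole top',ray('top',237.4,163.4,.042),'scene',ray('scene',256+(585-384)/12-.5,211+195/12-.5,.042))
c=np.array([.6005,-.0321]);a=np.radians(12.24);print('from box',c-.015*np.array([np.cos(a),np.sin(a)]),c-.015*np.array([np.cos(a),-np.sin(a)]))
# camera
for n in('top','scene'):
    D=np.load(f'{n}_0.npz');p=D['p'].astype(int);P=cloud(n,D['d']);x,y,z=P[...,0],P[...,1],P[...,2]
    R=(x>.45)&(x<.7)&(y>-.56)&(y<-.3)
    for lo,hi in((.012,.03),(.14,.16),(.16,.18),(.18,.2),(.195,.215),(.215,.26)):
        k=R&(z>lo)&(z<hi)
        if k.sum()>8:print(n,lo,k.sum(),P[k].min(0).round(3),P[k].max(0).round(3))
    k=R&(z>.14)&(z<.225)&(p.min(-1)>120);k=cv2.morphologyEx(k.astype(np.uint8),cv2.MORPH_OPEN,np.ones((3,3)))>0
    print('white',P[k].min(0),P[k].max(0),cv2.minAreaRect((P[k][:,:2]*1000).astype(np.float32)))
    k=R&(z>.005)&(z<.025);print('foot',cv2.minAreaRect((P[k][:,:2]*1000).astype(np.float32)))
    k=R&(z>.14)&(z<.23)&(p.max(-1)<110)&(y>-.4);print('lens',P[k].min(0),P[k].max(0),P[k].mean(0),np.percentile(P[k],[5,95],axis=0))
E
```

```text
scene
stylus top [0.46431413 0.03024559 0.11771371] 20 [292.25 176.25]
stylus grip [0.46647643 0.02962419 0.08693129] 56
stand ((467.181884765625, 30.091358184814453), (60.126590728759766, 68.3073959350586), 85.57796478271484)
box ((606.80859375, -30.55712890625), (114.9113998413086, 91.6456069946289), 12.338604927062988) [ 0.60793548 -0.03029185  0.04081715]
board [0.52086769 0.2447613  0.09188058] 152 [ 0.17332079 -0.9848654   0.5208677   0.2447613 ] 0.09826646312309374 ((519.008056640625, 245.77330017089844), (13.152524948120117, 100.04271697998047), 10.66171646118164)
board [0.61508129 0.26084554 0.09239376] 166 [ 0.16349833 -0.9865436   0.6150813   0.26084554] 0.09943440030834975 ((613.7277221679688, 261.9297790527344), (11.607550621032715, 99.79329681396484), 8.756782531738281)
hole top [ 0.58771517 -0.03400179  0.042     ] scene [ 0.58640967 -0.03330253  0.042     ]
from box [ 0.58584098 -0.03528011] [ 0.58584098 -0.02891989]
top 0.012 723 [ 0.525 -0.506  0.012] [ 0.635 -0.384  0.024]
top 0.16 50 [ 0.549 -0.49   0.161] [ 0.599 -0.357  0.18 ]
top 0.18 535 [ 0.545 -0.493  0.18 ]
[... 786 characters left out ...]
6 ] [ 0.61  -0.355  0.18 ]
scene 0.18 568 [ 0.549 -0.491  0.18 ] [ 0.61  -0.356  0.2  ]
scene 0.195 532 [ 0.556 -0.488  0.195] [ 0.61  -0.357  0.215]
scene 0.215 134 [ 0.576 -0.482  0.215] [ 0.596 -0.463  0.256]
white [ 0.55682102 -0.45517073  0.15669855] [ 0.61040198 -0.38803735  0.20502265] ((583.3845825195312, -422.05169677734375), (52.121307373046875, 66.00989532470703), 2.695590019226074)
foot ((580.7847290039062, -445.4329833984375), (140.6681671142578, 197.8141632080078), 81.04509735107422)
lens [ 0.56189396 -0.39016683  0.16033776] [ 0.60392886 -0.35532691  0.20172814] [ 0.58801239 -0.37134438  0.18767359] [[ 0.56729921 -0.38739617  0.1684791 ]
 [ 0.60022946 -0.35628085  0.19951725]]
```

```bash
python3 -m handwheel '[{"hand":1,"dx":1.6,"dy":-2.9,"wz":-0.117},{"hand":1,"dx":1.6,"dy":-2.9,"wz":-0.117},{"hand":1,"dx":1.6,"dy":-2.9,"wz":-0.117},{"hand":1,"dx":1.6,"dy":-2.9,"wz":-0.117},{"hand":1,"dx":1.6,"dy":-2.9,"wz":-0.117},{"hand":1,"dx":1.6,"dy":-2.9,"wz":-0.117},{"hand":1,"dx":1.6,"dy":-2.9,"wz":-0.117},{"hand":1,"dx":1.6,"dy":-2.9,"wz":-0.117},{"hand":1,"dx":1.6,"dy":-2.9,"wz":-0.117},{"hand":1,"dx":1.6,"dy":-2.9,"wz":-0.117}]'
python3 -m handwheel '[{"hand":1,"dx":1.6,"dy":-2.9},{"hand":1,"dx":1.6,"dy":-2.9},{"hand":1,"dx":1.6,"dy":-2.9},{"hand":1,"dx":1.6,"dy":-2.9},{"hand":1,"dx":1.6,"dy":-2.9},{"hand":1,"dx":1.6,"dy":-2.9},{"hand":1,"dx":1.6,"dy":-2.9},{"hand":1,"dx":1.6,"dy":-2.9},{"hand":0,"dx":1.6,"dy":-2.9},{"hand":-0.2,"dx":1,"dy":-2}]'
python3 -m handwheel '[{"hand":-0.2},{"hand":-0.2}]'
```

```text
invalid input
invalid input
invalid input
```

```bash
python3 -m handwheel '[{"hand":1,"dx":1.6,"dy":-2.9,"dz":0,"wx":0,"wy":0,"wz":-0.117},{"hand":1,"dx":1.6,"dy":-2.9,"dz":0,"wx":0,"wy":0,"wz":-0.117},{"hand":1,"dx":1.6,"dy":-2.9,"dz":0,"wx":0,"wy":0,"wz":-0.117},{"hand":1,"dx":1.6,"dy":-2.9,"dz":0,"wx":0,"wy":0,"wz":-0.117},{"hand":1,"dx":1.6,"dy":-2.9,"dz":0,"wx":0,"wy":0,"wz":-0.117},{"hand":1,"dx":1.6,"dy":-2.9,"dz":0,"wx":0,"wy":0,"wz":-0.117},{"hand":1,"dx":1.6,"dy":-2.9,"dz":0,"wx":0,"wy":0,"wz":-0.117},{"hand":1,"dx":1.6,"dy":-2.9,"dz":0,"wx":0,"wy":0,"wz":-0.117},{"hand":1,"dx":1.6,"dy":-2.9,"dz":0,"wx":0,"wy":0,"wz":-0.117},{"hand":1,"dx":1.6,"dy":-2.9,"dz":0,"wx":0,"wy":0,"wz":-0.117}]'
```

```text
time_s: 1.1
position: [0.3025, 0.3172, 0.2224]
tcp_rot: [[-0.166, 0.986, -0.0], [0.986, 0.166, -0.0], [-0.0, -0.0, -1.0]]
force: [1.3, -0.1, -0.1]
opening: 1.002
```

```bash
python3 -m handwheel '[{"hand":1,"dx":1.6,"dy":-2.9,"dz":0,"wx":0,"wy":0,"wz":0},{"hand":0,"dx":1.6,"dy":-2.9,"dz":0,"wx":0,"wy":0,"wz":0},{"hand":0,"dx":1.6,"dy":-2.9,"dz":0,"wx":0,"wy":0,"wz":0},{"hand":0,"dx":1.6,"dy":-2.9,"dz":0,"wx":0,"wy":0,"wz":0},{"hand":0,"dx":1.6,"dy":-2.9,"dz":0,"wx":0,"wy":0,"wz":0},{"hand":0,"dx":1.6,"dy":-2.9,"dz":0,"wx":0,"wy":0,"wz":0},{"hand":0,"dx":1.6,"dy":-2.9,"dz":0,"wx":0,"wy":0,"wz":0},{"hand":0,"dx":1.6,"dy":-2.9,"dz":0,"wx":0,"wy":0,"wz":0},{"hand":0,"dx":1.6,"dy":-2.9,"dz":0,"wx":0,"wy":0,"wz":0},{"hand":0,"dx":1.3,"dy":-2.75,"dz":0,"wx":0,"wy":0,"wz":0}]'
python3 -m handwheel '[{"hand":0,"dx":0,"dy":0,"dz":0,"wx":0,"wy":0,"wz":0},{"hand":0,"dx":0,"dy":0,"dz":0,"wx":0,"wy":0,"wz":0}]'
python3 - <<'E'
from h import *
grab('1')
a=cv2.imread('pics/top_1.png')[150:250,150:290];b=cv2.imread('pics/scene_1.png')[110:210,230:370]
cv2.imwrite('pics/z2.png',cv2.resize(np.vstack([a,b]),None,fx=3,fy=3,interpolation=cv2.INTER_CUBIC)[:600])
E
```

```text
time_s: 2.1
position: [0.4599, 0.0286, 0.2224]
tcp_rot: [[-0.17, 0.986, -0.0], [0.986, 0.17, -0.0], [-0.0, -0.0, -1.0]]
force: [-0.2, -0.0, 0.4]
opening: 0.499
time_s: 2.3
position: [0.4589, 0.0298, 0.2222]
tcp_rot: [[-0.168, 0.986, -0.001], [0.986, 0.168, 0.001], [0.001, -0.001, -1.0]]
force: [0.1, 0.5, -0.1]
opening: 0.498
```

View pics/z2.png

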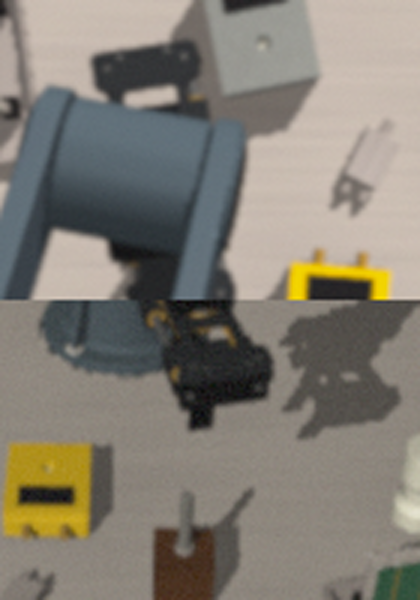

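```bash
python3 -m handwheel '[{"hand":0,"dx":0,"dy":0,"dz":-2.5,"wx":0,"wy":0,"wz":0},{"hand":0,"dx":0,"dy":0,"dz":-2.5,"wx":0,"wy":0,"wz":0},{"hand":0,"dx":0,"dy":0,"dz":-2.5,"wx":0,"wy":0,"wz":0},{"hand":0,"dx":0,"dy":0,"dz":-2.3,"wx":0,"wy":0,"wz":0},{"hand":0,"dx":0,"dy":0,"dz":-2.3,"wx":0,"wy":0,"wz":0},{"hand":0,"dx":0,"dy":0,"dz":-2,"wx":0,"wy":0,"wz":0},{"hand":0,"dx":0,"dy":0,"dz":0,"wx":0,"wy":0,"wz":0}]'
python3 -m handwheel '[{"hand":-1,"dx":0,"dy":0,"dz":0,"wx":0,"wy":0,"wz":0},{"hand":-1,"dx":0,"dy":0,"dz":0,"wx":0,"wy":0,"wz":0},{"hand":-1,"dx":0,"dy":0,"dz":0,"wx":0,"wy":0,"wz":0},{"hand":-1,"dx":0,"dy":0,"dz":0,"wx":0,"wy":0,"wz":0},{"hand":-1,"dx":0,"dy":0,"dz":0,"wx":0,"wy":0,"wz":0}]'
```

```text
time_s: 3.1
position: [0.4569, 0.0315, 0.0798]
tcp_rot: [[-0.172, 0.985, -0.006], [0.985, 0.172, 0.001], [0.002, -0.006, -1.0]]
force: [-0.1, -0.4, -0.3]
opening: 0.495
time_s: 3.6
position: [0.4597, 0.03, 0.0821]
tcp_rot: [[-0.17, 0.985, 0.001], [0.985, 0.17, -0.0], [-0.0, 0.001, -1.0]]
force: [0.1, 0.4, 0.4]
opening: 0.14
```

```bash
python3 -m handwheel '[{"hand":-1,"dx":0,"dy":0,"dz":1,"wx":0,"wy":0,"wz":0},{"hand":-1,"dx":0,"dy":0,"dz":2,"wx":0,"wy":0,"wz":0},{"hand":-1,"dx":0,"dy":0,"dz":2,"wx":0,"wy":0,"wz":0},{"hand":-1,"dx":0,"dy":0,"dz":2,"wx":0,"wy":0,"wz":0},{"hand":-1,"dx":0,"dy":0,"dz":1,"wx":0,"wy":0,"wz":0},{"hand":-1,"dx":0,"dy":0,"dz":0,"wx":0,"wy":0,"wz":0}]'
python3 -m handwheel '[{"hand":-1,"dx":1.7,"dy":-0.9,"dz":0,"wx":0,"wy":0,"wz":0},{"hand":-1,"dx":2.5,"dy":-1.2,"dz":0,"wx":0,"wy":0,"wz":0},{"hand":-1,"dx":2.5,"dy":-1.2,"dz":0,"wx":0,"wy":0,"wz":0},{"hand":-1,"dx":2.5,"dy":-1.2,"dz":0,"wx":0,"wy":0,"wz":0},{"hand":-1,"dx":2.0,"dy":-1.0,"dz":0,"wx":0,"wy":0,"wz":0},{"hand":-1,"dx":1.5,"dy":-0.9,"dz":0,"wx":0,"wy":0,"wz":0},{"hand":-1,"dx":0,"dy":0,"dz":-2,"wx":0,"wy":0,"wz":0},{"hand":-1,"dx":0,"dy":0,"dz":0,"wx":0,"wy":0,"wz":0},{"hand":-1,"dx":0,"dy":0,"dz":0,"wx":0,"wy":0,"wz":0}]'
python3 - <<'E'
from h import *
grab('2')
a=cv2.imread('pics/top_2.png')[110:200,190:290];b=cv2.imread('pics/scene_2.png')[150:270,210:330]
cv2.imwrite('pics/z3.png',cv2.resize(a,None,fx=6,fy=6,interpolation=cv2.INTER_CUBIC))
cv2.imwrite('pics/z4.png',cv2.resize(b,None,fx=5,fy=5,interpolation=cv2.INTER_CUBIC))
E
```

```text
time_s: 4.2
position: [0.4602, 0.0299, 0.1631]
tcp_rot: [[-0.17, 0.985, 0.004], [0.985, 0.17, -0.001], [-0.001, 0.003, -1.0]]
force: [-0.3, -0.9, -0.2]
opening: 0.136
time_s: 5.1
position: [0.5849, -0.0336, 0.1403]
tcp_rot: [[-0.17, 0.985, -0.004], [0.985, 0.17, 0.001], [0.002, -0.004, -1.0]]
force: [-0.1, 0.5, -1.6]
opening: 0.139
```

View pics/z3.png

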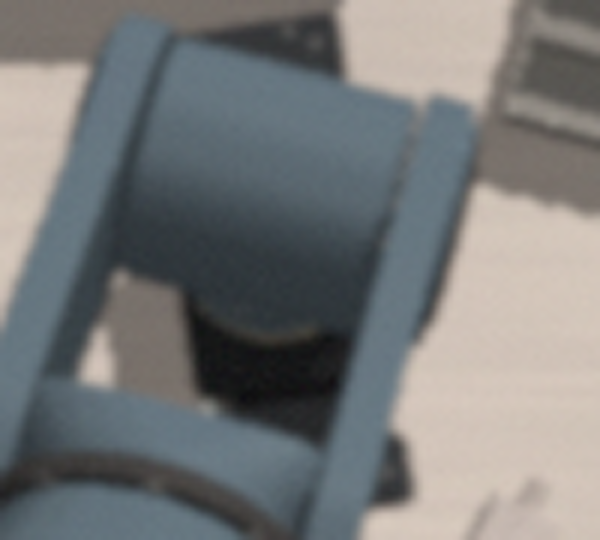

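View pics/z4.png

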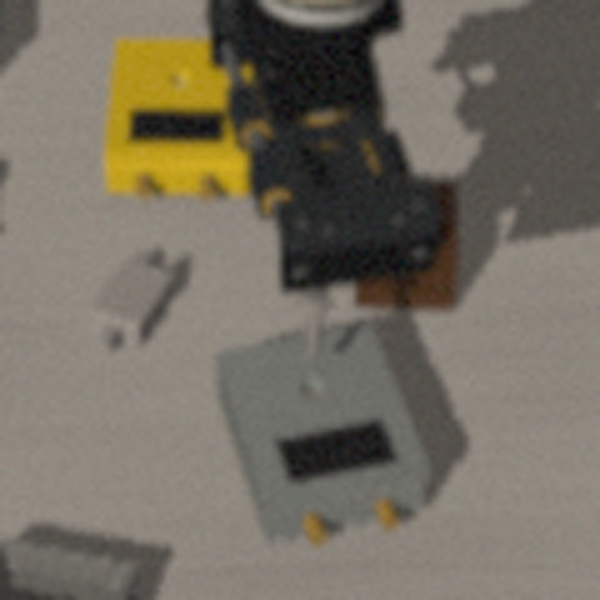

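```bash
python3 - <<'E'
from h import *
b=cv2.imread('pics/scene_2.png')[205:245,255:295];b=cv2.convertScaleAbs(b,alpha=1.6,beta=-40)
cv2.imwrite('pics/z5.png',cv2.resize(b,None,fx=15,fy=15,interpolation=cv2.INTER_NEAREST))
c,R,t=cal('scene')
def pr(X):
    q=R@np.array(X)+t;return q[0]/q[2]*c['fx']+c['cx'],q[1]/q[2]*c['fy']+c['cy']
s=bot.read_state()['position'];print(s)
print('tip pred',pr([s[0],s[1],.066]),'mouth',pr([.587,-.0345,.042]),'pusher',pr([.587,-.0345,.036]))
E
```

```text
[ 0.5859293  -0.03365584  0.14157834]
tip pred (np.float64(272.2594980880733), np.float64(220.7870195040341)) mouth (np.float64(271.8312159707671), np.float64(226.92474896108698)) pusher (np.float64(271.79586700878343), np.float64(228.3585728399032))
```

View pics/z5.png

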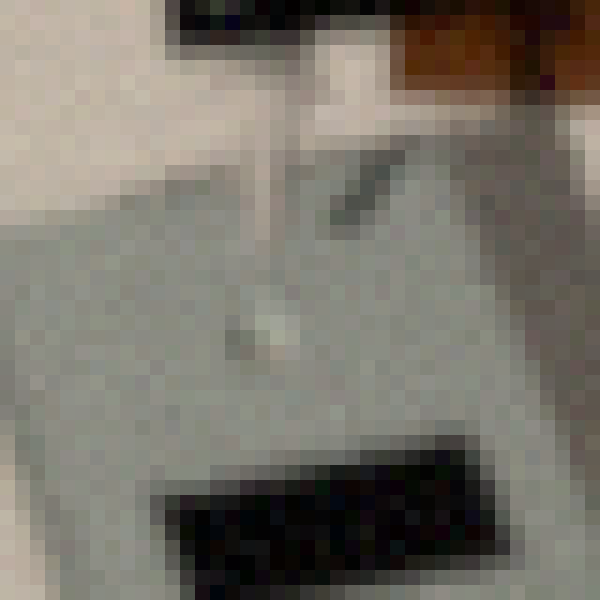

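```bash
python3 -m handwheel '[{"hand":-1,"dx":0,"dy":0,"dz":-1,"wx":0,"wy":0,"wz":0},{"hand":-1,"dx":0,"dy":0,"dz":-1,"wx":0,"wy":0,"wz":0},{"hand":-1,"dx":0,"dy":0,"dz":-0.5,"wx":0,"wy":0,"wz":0},{"hand":-1,"dx":0,"dy":0,"dz":-0.3,"wx":0,"wy":0,"wz":0},{"hand":-1,"dx":0,"dy":0,"dz":0,"wx":0,"wy":0,"wz":0}]'
python3 -m handwheel '[{"hand":-1,"dx":0,"dy":0,"dz":-0.2,"wx":0,"wy":0,"wz":0},{"hand":-1,"dx":0,"dy":0,"dz":-0.2,"wx":0,"wy":0,"wz":0},{"hand":-1,"dx":0,"dy":0,"dz":0,"wx":0,"wy":0,"wz":0}]'
python3 -m handwheel '[{"hand":-1,"dx":0,"dy":0,"dz":-0.2,"wx":0,"wy":0,"wz":0},{"hand":-1,"dx":0,"dy":0,"dz":0,"wx":0,"wy":0,"wz":0}]'
```

```text
time_s: 5.7
position: [0.5859, -0.0338, 0.1129]
tcp_rot: [[-0.17, 0.985, -0.001], [0.985, 0.17, 0.0], [0.001, -0.001, -1.0]]
force: [-0.3, -0.3, -0.9]
opening: 0.139
time_s: 6.0
position: [0.5867, -0.034, 0.1099]
tcp_rot: [[-0.17, 0.985, 0.001], [0.985, 0.17, -0.0], [-0.0, 0.001, -1.0]]
force: [-0.6, -0.0, 2.7]
opening: 0.14
time_s: 6.2
position: [0.5867, -0.034, 0.108]
tcp_rot: [[-0.17, 0.985, 0.001], [0.985, 0.17, -0.0], [-0.0, 0.001, -1.0]]
force: [-0.6, 0.5, 3.9]
opening: 0.139
```

```bash
python3 -m handwheel '[{"hand":-1,"dx":0,"dy":0,"dz":-0.1,"wx":0,"wy":0,"wz":0},{"hand":-1,"dx":0,"dy":0,"dz":0,"wx":0,"wy":0,"wz":0}]'
python3 -m handwheel '[{"hand":-1,"dx":0,"dy":0,"dz":-0.1,"wx":0,"wy":0,"wz":0},{"hand":-1,"dx":0,"dy":0,"dz":0,"wx":0,"wy":0,"wz":0}]'
```

```text
time_s: 6.4
position: [0.5869, -0.0341, 0.1077]
tcp_rot: [[-0.17, 0.985, 0.002], [0.985, 0.17, -0.0], [-0.001, 0.001, -1.0]]
force: [-0.8, -0.2, 8.2]
opening: 0.139
time_s: 6.6
position: [0.5872, -0.0342, 0.1075]
tcp_rot: [[-0.17, 0.985, 0.002], [0.985, 0.17, -0.001], [-0.001, 0.002, -1.0]]
force: [-1.4, 0.7, 12.5]
opening: 0.14
```

```bash
python3 -m handwheel '[{"hand":-1,"dx":0,"dy":0,"dz":0,"wx":0,"wy":0,"wz":0},{"hand":-1,"dx":0,"dy":0,"dz":1,"wx":0,"wy":0,"wz":0},{"hand":-1,"dx":0,"dy":0,"dz":1.6,"wx":0,"wy":0,"wz":0},{"hand":-1,"dx":0,"dy":0,"dz":2,"wx":0,"wy":0,"wz":0},{"hand":-1,"dx":0,"dy":0,"dz":1,"wx":0,"wy":0,"wz":0},{"hand":-1,"dx":0,"dy":0,"dz":0,"wx":0,"wy":0,"wz":0}]'
python3 -m handwheel '[{"hand":-1,"dx":-1.7,"dy":0.9,"dz":0,"wx":0,"wy":0,"wz":0},{"hand":-1,"dx":-2.5,"dy":1.2,"dz":0,"wx":0,"wy":0,"wz":0},{"hand":-1,"dx":-2.5,"dy":1.2,"dz":0,"wx":0,"wy":0,"wz":0},{"hand":-1,"dx":-2.5,"dy":1.2,"dz":0,"wx":0,"wy":0,"wz":0},{"hand":-1,"dx":-2.0,"dy":1.0,"dz":0,"wx":0,"wy":0,"wz":0},{"hand":-1,"dx":-1.5,"dy":0.9,"dz":0,"wx":0,"wy":0,"wz":0},{"hand":-1,"dx":0,"dy":0,"dz":0,"wx":0,"wy":0,"wz":0},{"hand":-1,"dx":0,"dy":0,"dz":-1.5,"wx":0,"wy":0,"wz":0},{"hand":-1,"dx":0,"dy":0,"dz":0,"wx":0,"wy":0,"wz":0},{"hand":-1,"dx":0,"dy":0,"dz":0,"wx":0,"wy":0,"wz":0}]'
python3 - <<'E'
from h import *
grab('3')
b=cv2.imread('pics/scene_3.png')[160:220,260:320];b=cv2.convertScaleAbs(b,alpha=1.6,beta=-20)
cv2.imwrite('pics/z6.png',cv2.resize(b,None,fx=10,fy=10,interpolation=cv2.INTER_NEAREST))
c,R,t=cal('scene')
def pr(X):
    q=R@np.array(X)+t;return q[0]/q[2]*c['fx']+c['cx'],q[1]/q[2]*c['fy']+c['cy']
s=bot.read_state()['position'];print(s)
print('tip pred',pr([s[0],s[1],s[2]-.0755]),'mouth',pr([.4595,.0288,.05]))
E
```

```text
time_s: 7.2
position: [0.5873, -0.0341, 0.1629]
tcp_rot: [[-0.17, 0.985, 0.003], [0.985, 0.17, -0.001], [-0.001, 0.003, -1.0]]
force: [-0.5, -0.9, 0.7]
opening: 0.139
time_s: 8.2
position: [0.4599, 0.0297, 0.1462]
tcp_rot: [[-0.17, 0.985, -0.001], [0.985, 0.17, 0.0], [0.0, -0.001, -1.0]]
force: [0.1, -0.2, -0.6]
opening: 0.136
[0.46010424 0.02972684 0.14664832]
tip pred (np.float64(291.1582721639489), np.float64(187.10631708600025)) mouth (np.float64(290.49129203061324), np.float64(192.1517463811984))
```

View pics/z6.png

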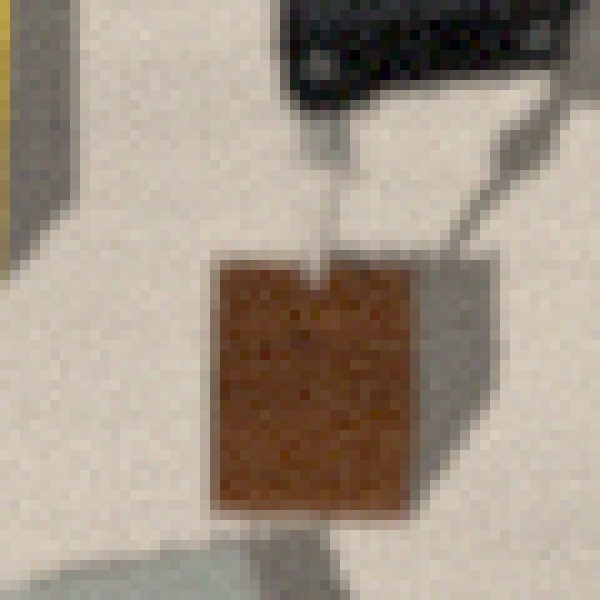

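```bash
python3 -m handwheel '[{"hand":-1,"dx":0,"dy":-0.05,"dz":-1,"wx":0,"wy":0,"wz":0},{"hand":-1,"dx":0,"dy":0,"dz":-1,"wx":0,"wy":0,"wz":0},{"hand":-1,"dx":0,"dy":0,"dz":0,"wx":0,"wy":0,"wz":0}]'
python3 -m handwheel '[{"hand":-1,"dx":0,"dy":0,"dz":-1.3,"wx":0,"wy":0,"wz":0},{"hand":-1,"dx":0,"dy":0,"dz":-1.3,"wx":0,"wy":0,"wz":0},{"hand":-1,"dx":0,"dy":0,"dz":-1,"wx":0,"wy":0,"wz":0},{"hand":-1,"dx":0,"dy":0,"dz":-0.6,"wx":0,"wy":0,"wz":0},{"hand":-1,"dx":0,"dy":0,"dz":-0.2,"wx":0,"wy":0,"wz":0},{"hand":-1,"dx":0,"dy":0,"dz":0,"wx":0,"wy":0,"wz":0}]'
```

```text
time_s: 8.6
position: [0.4582, 0.0296, 0.1251]
tcp_rot: [[-0.17, 0.985, -0.003], [0.985, 0.17, 0.001], [0.001, -0.003, -1.0]]
force: [-0.8, 0.5, -1.0]
opening: 0.138
time_s: 9.2
position: [0.4593, 0.0296, 0.0825]
tcp_rot: [[-0.17, 0.985, -0.0], [0.985, 0.17, 0.0], [0.0, -0.0, -1.0]]
force: [-0.5, 0.1, -0.6]
opening: 0.14
```

```bash
python3 -m handwheel '[{"hand":-0.2,"dx":0,"dy":0,"dz":0,"wx":0,"wy":0,"wz":0},{"hand":-0.2,"dx":0,"dy":0,"dz":0,"wx":0,"wy":0,"wz":0},{"hand":-0.2,"dx":0,"dy":0,"dz":0,"wx":0,"wy":0,"wz":0},{"hand":-0.2,"dx":0,"dy":0,"dz":0,"wx":0,"wy":0,"wz":0},{"hand":-0.2,"dx":0,"dy":0,"dz":2,"wx":0,"wy":0,"wz":0},{"hand":0,"dx":0,"dy":0,"dz":3,"wx":0,"wy":0,"wz":0},{"hand":0,"dx":0,"dy":0,"dz":3,"wx":0,"wy":0,"wz":0},{"hand":0,"dx":0,"dy":0,"dz":3,"wx":0,"wy":0,"wz":0},{"hand":0,"dx":0,"dy":0,"dz":0,"wx":0,"wy":0,"wz":0}]'
```

```text
time_s: 10.1
position: [0.462, 0.0292, 0.1961]
tcp_rot: [[-0.17, 0.985, 0.009], [0.985, 0.17, -0.002], [-0.003, 0.008, -1.0]]
force: [-0.4, -0.8, -0.3]
opening: 0.498
```

```bash
python3 -m handwheel '[{"hand":0,"dx":1,"dy":1.5,"dz":0,"wx":0,"wy":0,"wz":0},{"hand":0,"dx":2,"dy":3,"dz":0,"wx":0,"wy":0,"wz":0},{"hand":0,"dx":2,"dy":3,"dz":0,"wx":0,"wy":0,"wz":0},{"hand":0,"dx":2,"dy":3,"dz":0,"wx":0,"wy":0,"wz":0},{"hand":0,"dx":2,"dy":3,"dz":0,"wx":0,"wy":0,"wz":0},{"hand":0,"dx":2,"dy":3,"dz":0,"wx":0,"wy":0,"wz":0},{"hand":0,"dx":2,"dy":3,"dz":0,"wx":0,"wy":0,"wz":0},{"hand":0,"dx":1.5,"dy":2.5,"dz":0,"wx":0,"wy":0,"wz":0},{"hand":0,"dx":0.6,"dy":1.1,"dz":0,"wx":0,"wy":0,"wz":0},{"hand":0,"dx":0,"dy":0,"dz":0,"wx":0,"wy":0,"wz":0}]'
python3 -m handwheel '[{"hand":0,"dx":0,"dy":0,"dz":-3,"wx":0,"wy":0,"wz":0},{"hand":0,"dx":0,"dy":0,"dz":-3,"wx":0,"wy":0,"wz":0},{"hand":0,"dx":0,"dy":0,"dz":0,"wx":0,"wy":0,"wz":0},{"hand":0,"dx":0,"dy":0,"dz":0,"wx":0,"wy":0,"wz":0}]'
python3 - <<'E'
from h import *
grab('4')
b=cv2.imread('pics/scene_4.png')[130:270,270:440]
cv2.imwrite('pics/z7.png',cv2.resize(b,None,fx=4.2,fy=4.2,interpolation=cv2.INTER_CUBIC))
for k in range(3):print(bot.read_state()['position'])
E
```

```text
time_s: 11.1
position: [0.61, 0.2615, 0.1912]
tcp_rot: [[-0.172, 0.985, -0.001], [0.985, 0.172, -0.0], [-0.0, -0.002, -1.0]]
force: [0.4, -0.4, -0.1]
opening: 0.498
time_s: 11.5
position: [0.6094, 0.2592, 0.1323]
tcp_rot: [[-0.169, 0.986, -0.002], [0.986, 0.169, -0.001], [-0.0, -0.003, -1.0]]
force: [1.0, 0.3, 0.2]
opening: 0.5
[0.61125544 0.26007565 0.13426877]
[0.61125544 0.26007565 0.13426877]
[0.61125544 0.26007565 0.13426877]
```

View pics/z7.png

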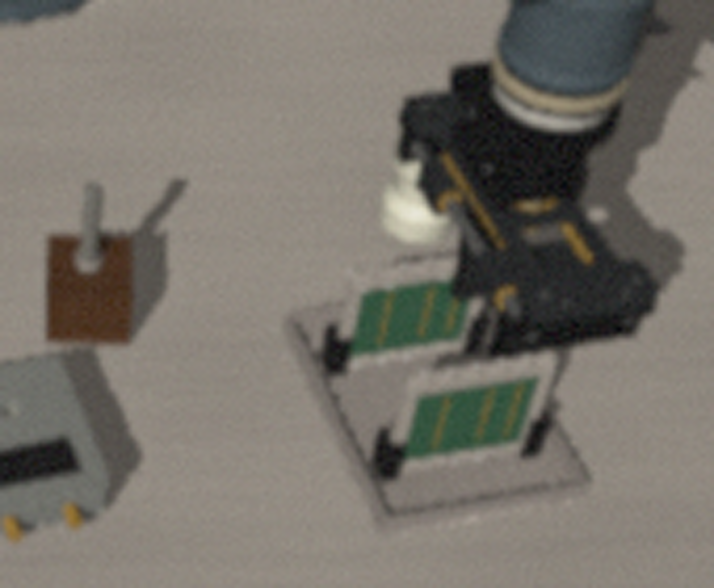

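View pics/top_4.png

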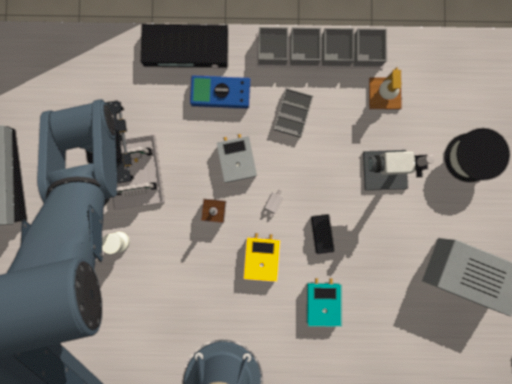

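```bash
python3 -m handwheel '[{"hand":0,"dx":0.1,"dy":0.05,"dz":-1.5,"wx":0,"wy":0,"wz":0},{"hand":0,"dx":0,"dy":0,"dz":-1.5,"wx":0,"wy":0,"wz":0},{"hand":0,"dx":0,"dy":0,"dz":-1.5,"wx":0,"wy":0,"wz":0},{"hand":0,"dx":0,"dy":0,"dz":-1.2,"wx":0,"wy":0,"wz":0},{"hand":0,"dx":0,"dy":0,"dz":-0.7,"wx":0,"wy":0,"wz":0},{"hand":0,"dx":0,"dy":0,"dz":0,"wx":0,"wy":0,"wz":0},{"hand":0,"dx":0,"dy":0,"dz":0,"wx":0,"wy":0,"wz":0}]'
python3 - <<'E'
from h import *
p,d=vision.capture('scene')
cv2.imwrite('pics/z8.png',cv2.resize(p[130:270,270:440,::-1],None,fx=4.2,fy=4.2,interpolation=cv2.INTER_CUBIC))
E
```

```text
time_s: 12.3
position: [0.6115, 0.2612, 0.0684]
tcp_rot: [[-0.17, 0.985, 0.0], [0.985, 0.17, 0.0], [0.0, 0.0, -1.0]]
force: [0.1, -0.1, -0.5]
opening: 0.505
```

View pics/z8.png

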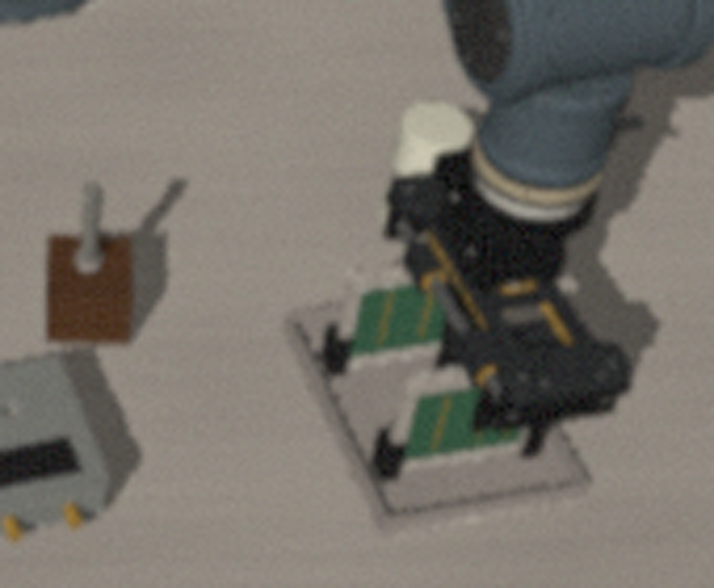

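```bash
python3 -m handwheel '[{"hand":-1,"dx":0,"dy":0,"dz":0,"wx":0,"wy":0,"wz":0},{"hand":-1,"dx":0,"dy":0,"dz":0,"wx":0,"wy":0,"wz":0},{"hand":-1,"dx":0,"dy":0,"dz":0,"wx":0,"wy":0,"wz":0},{"hand":-1,"dx":0,"dy":0,"dz":0,"wx":0,"wy":0,"wz":0},{"hand":-1,"dx":0,"dy":0,"dz":0,"wx":0,"wy":0,"wz":0},{"hand":-1,"dx":0,"dy":0,"dz":0,"wx":0,"wy":0,"wz":0}]'
```

```text
time_s: 12.95
position: [0.6115, 0.2611, 0.0686]
tcp_rot: [[-0.17, 0.985, 0.001], [0.985, 0.17, 0.0], [0.0, 0.001, -1.0]]
force: [1.2, -0.1, -0.7]
opening: 0.085
```

```bash
python3 -m handwheel '[{"hand":-1,"dx":0,"dy":0,"dz":0.5,"wx":0,"wy":0,"wz":0},{"hand":-1,"dx":0,"dy":0,"dz":0.8,"wx":0,"wy":0,"wz":0},{"hand":-1,"dx":0,"dy":0,"dz":0.8,"wx":0,"wy":0,"wz":0},{"hand":-1,"dx":0,"dy":0,"dz":0.8,"wx":0,"wy":0,"wz":0}]'
python3 -m handwheel '[{"hand":-1,"dx":0,"dy":0,"dz":0.8,"wx":0,"wy":0,"wz":0},{"hand":-1,"dx":0,"dy":0,"dz":1,"wx":0,"wy":0,"wz":0},{"hand":-1,"dx":0,"dy":0,"dz":1.5,"wx":0,"wy":0,"wz":0},{"hand":-1,"dx":0,"dy":0,"dz":1.8,"wx":0,"wy":0,"wz":0},{"hand":-1,"dx":0,"dy":0,"dz":2,"wx":0,"wy":0,"wz":0},{"hand":-1,"dx":0,"dy":0,"dz":2,"wx":0,"wy":0,"wz":0},{"hand":-1,"dx":0,"dy":0,"dz":1.1,"wx":0,"wy":0,"wz":0},{"hand":-1,"dx":0,"dy":0,"dz":0,"wx":0,"wy":0,"wz":0},{"hand":-1,"dx":0,"dy":0,"dz":0,"wx":0,"wy":0,"wz":0}]'
python3 - <<'E'
from h import *
grab('5')
b=cv2.imread('pics/scene_5.png')[90:270,240:440]
cv2.imwrite('pics/z9.png',cv2.resize(b,None,fx=3.3,fy=3.3,interpolation=cv2.INTER_CUBIC))
E
```

```text
time_s: 13.35
position: [0.6113, 0.2611, 0.0985]
tcp_rot: [[-0.17, 0.985, 0.0], [0.985, 0.17, 0.0], [0.0, 0.0, -1.0]]
force: [0.3, 0.1, -0.9]
opening: 0.083
time_s: 14.25
position: [0.611, 0.261, 0.1995]
tcp_rot: [[-0.17, 0.985, -0.0], [0.985, 0.17, -0.0], [-0.0, -0.0, -1.0]]
force: [0.4, -0.0, -0.9]
opening: 0.087
```

View pics/z9.png

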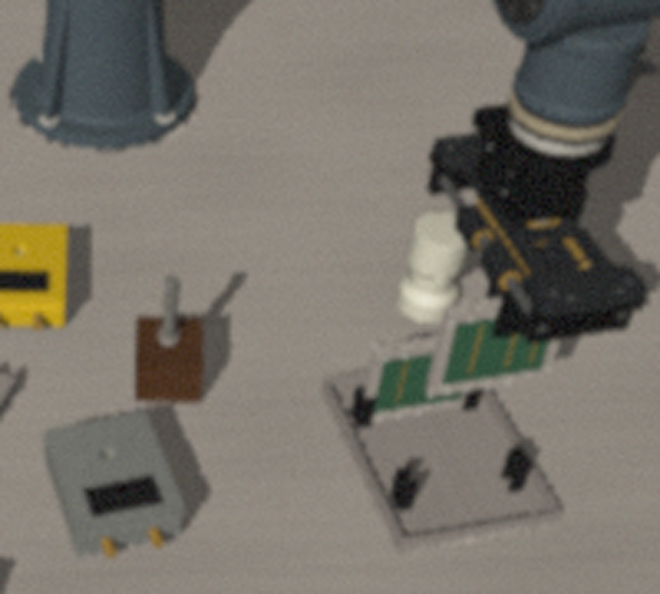

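```bash
python3 -m handwheel '[{"hand":-1,"dx":-0.2,"dy":-1.5,"dz":0,"wx":0,"wy":0,"wz":0.05},{"hand":-1,"dx":-0.2,"dy":-2.7,"dz":0,"wx":0,"wy":0,"wz":0.085},{"hand":-1,"dx":-0.2,"dy":-2.7,"dz":0,"wx":0,"wy":0,"wz":0.085},{"hand":-1,"dx":-0.2,"dy":-2.7,"dz":0,"wx":0,"wy":0,"wz":0.085},{"hand":-1,"dx":-0.2,"dy":-2.7,"dz":0,"wx":0,"wy":0,"wz":0.085},{"hand":-1,"dx":-0.2,"dy":-2.7,"dz":0,"wx":0,"wy":0,"wz":0.085},{"hand":-1,"dx":-0.2,"dy":-2.7,"dz":0,"wx":0,"wy":0,"wz":0.085},{"hand":-1,"dx":-0.2,"dy":-2.7,"dz":0,"wx":0,"wy":0,"wz":0.085},{"hand":-1,"dx":-0.2,"dy":-2.7,"dz":0,"wx":0,"wy":0,"wz":0.085},{"hand":-1,"dx":-0.2,"dy":-2.7,"dz":0,"wx":0,"wy":0,"wz":0.085}]'
python3 -m handwheel '[{"hand":-1,"dx":-0.2,"dy":-2.7,"dz":0,"wx":0,"wy":0,"wz":0.085},{"hand":-1,"dx":-0.2,"dy":-2.7,"dz":0,"wx":0,"wy":0,"wz":0.085},{"hand":-1,"dx":-0.2,"dy":-2.7,"dz":0,"wx":0,"wy":0,"wz":0.085},{"hand":-1,"dx":-0.2,"dy":-2.7,"dz":0,"wx":0,"wy":0,"wz":0.085},{"hand":-1,"dx":-0.2,"dy":-2.7,"dz":0,"wx":0,"wy":0,"wz":0.085},{"hand":-1,"dx":-0.2,"dy":-2.7,"dz":0,"wx":0,"wy":0,"wz":0.085},{"hand":-1,"dx":-0.2,"dy":-2.0,"dz":0,"wx":0,"wy":0,"wz":0.08},{"hand":-1,"dx":0,"dy":-1,"dz":0,"wx":0,"wy":0,"wz":0.02},{"hand":-1,"dx":0,"dy":0,"dz":0,"wx":0,"wy":0,"wz":0},{"hand":-1,"dx":0,"dy":0,"dz":0,"wx":0,"wy":0,"wz":0}]'
python3 - <<'E'
from h import *
grab('6')
E
```

```text
time_s: 15.35
position: [0.5905, 0.0021, 0.1983]
tcp_rot: [[-0.836, 0.549, -0.002], [0.549, 0.836, 0.0], [0.002, -0.001, -1.0]]
force: [0.1, -1.0, -1.7]
opening: 0.084
time_s: 16.35
position: [0.5767, -0.1885, 0.1986]
tcp_rot: [[-1.0, -0.024, -0.002], [-0.024, 1.0, 0.001], [0.002, 0.002, -1.0]]
force: [0.2, 0.2, -1.7]
opening: 0.089
```

View pics/scene_6.png

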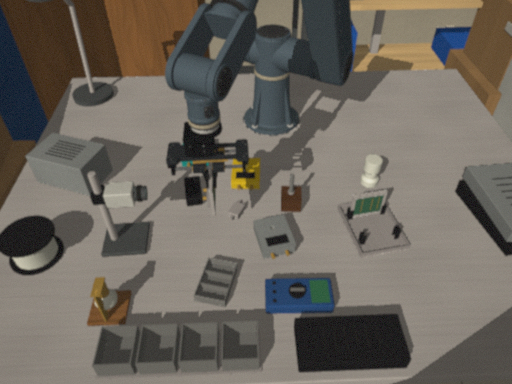

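View pics/top_6.png

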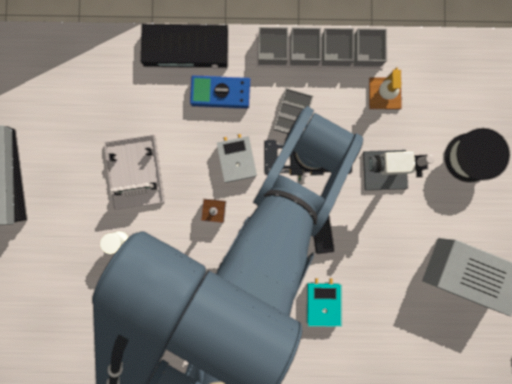

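```bash
cat > f.py <<'E'
from h import *
import sys
D=np.load(f'scene_{sys.argv[1]}.npz');P=cloud('scene',D['d']);x,y,z=P[...,0],P[...,1],P[...,2];yc=float(sys.argv[2])
k=(x>.5)&(x<.66)&(abs(y-yc)<.035)&(z>.11)&(z<.2)
q=P[k];print(k.sum(),q.min(0),q.max(0),q.mean(0))
for lo in np.arange(.11,.2,.01):
    s=q[(q[:,2]>=lo)&(q[:,2]<lo+.01)]
    if len(s)>2:print(round(lo,3),len(s),s.mean(0).round(4),s.max(0).round(3),s.min(0).round(3))
k=(x>.54)&(x<.63)&(y>-.385)&(y<-.34)&(z>.14);print('lens',k.sum(),np.percentile(P[k],[2,98],axis=0).round(4))
E
python3 f.py 6 -.188
python3 - <<'E'
import cv2
cv2.imwrite('pics/z10.png',cv2.resize(cv2.imread('pics/scene_6.png')[125:235,90:260],None,fx=4.5,fy=4.5,interpolation=cv2.INTER_CUBIC))
E
```

```text
199 [ 0.53410914 -0.21304712  0.13658009] [ 0.62861413 -0.17971629  0.19995025] [ 0.60060455 -0.19234243  0.16816318]
0.13 6 [ 0.6207 -0.1857  0.1387] [ 0.626 -0.183  0.14 ] [ 0.605 -0.19   0.137]
0.14 34 [ 0.5892 -0.1852  0.1445] [ 0.629 -0.183  0.15 ] [ 0.534 -0.196  0.141]
0.15 18 [ 0.614  -0.1919  0.1561] [ 0.627 -0.184  0.16 ] [ 0.596 -0.202  0.15 ]
0.16 55 [ 0.5949 -0.1969  0.1655] [ 0.627 -0.183  0.17 ] [ 0.557 -0.213  0.16 ]
0.17 26 [ 0.6062 -0.195   0.1739] [ 0.629 -0.183  0.18 ] [ 0.562 -0.212  0.17 ]
0.18 39 [ 0.602  -0.1946  0.1842] [ 0.629 -0.184  0.19 ] [ 0.57  -0.202  0.18 ]
0.19 21 [ 0.6072 -0.1869  0.1955] [ 0.628 -0.18   0.2  ] [ 0.581 -0.2    0.191]
lens 212 [[ 0.5655 -0.3842  0.1678]
 [ 0.6003 -0.3557  0.2003]]
```

View pics/z10.png

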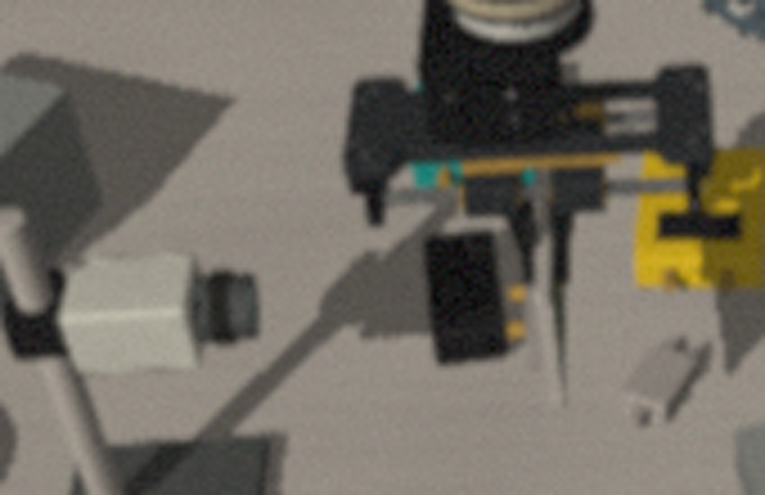

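```bash
python3 -m handwheel '[{"hand":-1,"dx":-0.2,"dy":-1,"dz":0.1,"wx":0,"wy":0,"wz":0},{"hand":-1,"dx":0,"dy":-1.5,"dz":0,"wx":0,"wy":0,"wz":0},{"hand":-1,"dx":0,"dy":-1.5,"dz":0,"wx":0,"wy":0,"wz":0},{"hand":-1,"dx":0,"dy":-1,"dz":0,"wx":0,"wy":0,"wz":0},{"hand":-1,"dx":0,"dy":-0.5,"dz":0,"wx":0,"wy":0,"wz":0},{"hand":-1,"dx":0,"dy":0,"dz":0,"wx":0,"wy":0,"wz":0},{"hand":-1,"dx":0,"dy":0,"dz":0,"wx":0,"wy":0,"wz":0},{"hand":-1,"dx":0,"dy":0,"dz":0,"wx":0,"wy":0,"wz":0},{"hand":-1,"dx":0,"dy":0,"dz":0,"wx":0,"wy":0,"wz":0}]'
python3 - <<'E'
from h import *
grab('7')
s=bot.read_state();print(s['position'],s['qvel'].round(2))
cv2.imwrite('pics/z11.png',cv2.resize(cv2.imread('pics/scene_7.png')[100:260,80:410],None,fx=2.4,fy=2.4,interpolation=cv2.INTER_CUBIC))
E
python3 f.py 7 -.243
```

```text
time_s: 17.35
position: [0.5753, -0.2433, 0.2005]
tcp_rot: [[-1.0, -0.026, -0.0], [-0.026, 1.0, 0.0], [0.0, 0.0, -1.0]]
force: [-0.3, -0.1, -1.0]
opening: 0.087
[ 0.57537721 -0.24346019  0.20059512] [-0.07  0.02 -0.11  0.04 -0.   -0.01]
203 [ 0.52723199 -0.26774544  0.13698328] [ 0.62719366 -0.23765496  0.19980897] [ 0.59796335 -0.24602581  0.16858597]
0.13 7 [ 0.5749 -0.2392  0.1387] [ 0.624 -0.238  0.14 ] [ 0.527 -0.24   0.137]
0.14 33 [ 0.5925 -0.2402  0.1465] [ 0.627 -0.238  0.15 ] [ 0.538 -0.246  0.14 ]
0.15 26 [ 0.5982 -0.2442  0.1554] [ 0.625 -0.238  0.16 ] [ 0.536 -0.257  0.15 ]
0.16 34 [ 0.6    -0.2459  0.1659] [ 0.626 -0.238  0.17 ] [ 0.551 -0.266  0.16 ]
0.17 47 [ 0.5936 -0.2525  0.174 ] [ 0.627 -0.238  0.18 ] [ 0.557 -0.268  0.17 ]
0.18 39 [ 0.6051 -0.2477  0.1853] [ 0.626 -0.238  0.189] [ 0.57  -0.257  0.18 ]
0.19 17 [ 0.6095 -0.2414  0.196 ] [ 0.626 -0.238  0.2  ] [ 0.582 -0.245  0.19 ]
lens 212 [[ 0.5672 -0.3842  0.1671]
 [ 0.6006 -0.3555  0.1999]]
```

View pics/z11.png

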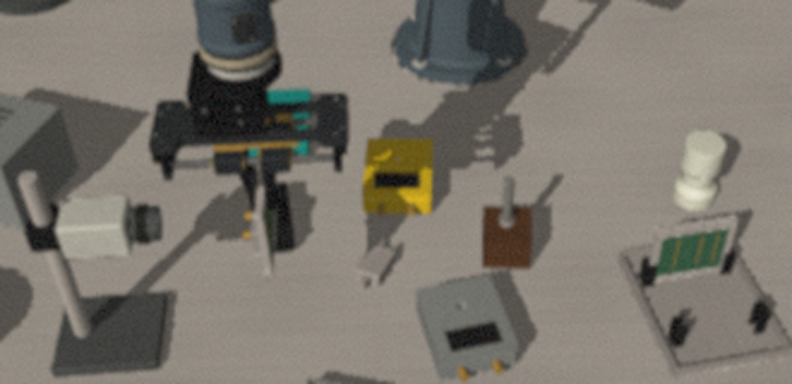

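View pics/top_7.png

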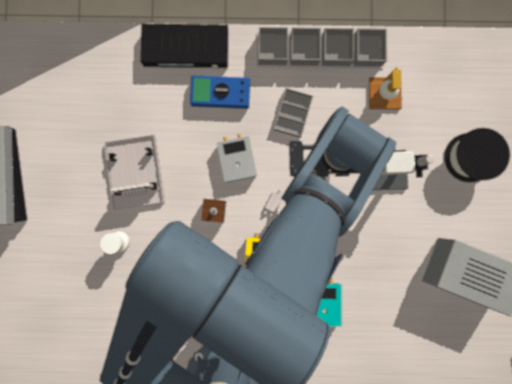

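```bash
python3 -m handwheel '[{"hand":-1,"dx":0,"dy":0,"dz":0,"wx":0,"wy":0,"wz":0},{"hand":-1,"dx":0,"dy":0,"dz":0,"wx":0,"wy":0,"wz":0},{"hand":-1,"dx":0,"dy":0,"dz":0,"wx":0,"wy":0,"wz":0}]'; python3 -c "
from rig import hand_in;print(hand_in())"
```

```text
time_s: 17.75
position: [0.5754, -0.2438, 0.2006]
tcp_rot: [[-1.0, -0.025, 0.0], [-0.025, 1.0, 0.0], [-0.0, 0.0, -1.0]]
force: [-0.2, -0.1, -1.0]
opening: 0.091
the job is handed in; nothing more can be done
None
```

I armed the camera with the stylus, put the stylus back in its stand, and handed in while holding the tuner board in front of the lens, at about 17.8 s of the 61 s. `hand_in()` gives no verdict, so this rests on my own checks.

- **Pusher:** the stylus tip went into the hole and met a hard stop. The wrist force read 12.5 N there, well above the 3.6 N needed. I could not read the pusher's travel itself.
- **Stylus:** in the last picture it stands upright in its stand. I let it go before lifting away.
- **Board:** the depth readings put its centre about 114 mm ahead of the lens. It is within about 3 mm of the lens axis across and about 2 mm in height. The tool is upright and within about 1° of the estimated lens direction, and the tuner can faces the lens. The finger opening matched the 8 mm frame and the arm was still.
- **Everything else:** the other board is still in its slot, and the bystanders I could see have not visibly moved. The arm hid part of the last top view.
- **Disagreement between views:** the two cameras put the lens about 5 to 8 mm apart across, because each sees a different side of the barrel. I used the middle of the two.

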